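# Set the shelf lamp for evening reading

### The arm

A 6-joint arm with a two-finger parallel gripper is mounted at the origin on the work surface. World frame = base frame: x ahead of the robot, y to its left, z up, the work surface at z = 0. Lengths are in m, angles in degrees, forces in N, time in s.
With the tool pointing down it reaches from about 0.375 to 0.9 m from the base axis. Payload 3.1 kg.
Tool frame: the origin (TCP) lies where the fingers leave the gripper's body, on its centre line; the fingertips stand bot.tips_ahead ahead of it and the grasp point (between the pads) lies 51 mm ahead of it (bot.tips_ahead is the distance from the TCP to the fingertips, in m); z points along the fingers, x is the direction in which the jaws open and shut, and the axes are right-handed (so a half turn about z gives the same grasp; the last joint's range is limited). The gripper opens to 87 mm and grips with 3 to 60 N. Pads are 19 mm wide; open, the fingers measure 117 mm over their backs; the gripper's body (75 mm by 190 mm) begins 51 mm behind the grasp point.
Start: joints at [-77.034, 30.224, 82.088, -0, 67.689, -10.227], TCP at [0.246, -0.574, 0.292] pointing down, gripper open.
Joint ranges: [-176.69, 176.69], [-43.24, 126.21], [12.49, 139.97], [-82, 262], [0, 151.66], [-163.58, 163.58]. Speed limits (degrees/s): [159.86, 159.86, 180, 180, 180, 180].

### API

Orientations are given as a 3x3 rotation matrix whose columns are the frame's x, y, z axes.
In Python, from rig import bot, vision, nets gives the robot as it stands.
- The arm moves only by the tool play_rows, never from a script. Its argument "series" is a list of rows, each an object of numbers: "tx", "ty", "tz": the shift along the world's x, y, z as a fraction of full scale; "turn": the turn about the world's z as a fraction of full scale. A call has 1 to 10 rows; each row shifts and turns the commanded pose from where the row before left it; what a row does not reach is not made up. Full scale, the value 1, is 0.8 m for a shift and 60 degrees for a turn. A row lasts 1/10 s, in which the tool goes at most 50 mm and 8.59 degrees, less where a joint would pass 70% of its speed; a pose out of reach is approached as far as the arm can. A call with a number of a shift or a turn outside -1 to 1 is refused whole. A call with a gripper value outside its range is refused whole. "gripper" is the opening, from 0 (shut) to 1 (fully open), set as the call begins (left out, the last holds). The fingers move at their own pace and stop on an object; the grip force is fixed at half the most. Time passes only in rows, so rows that do not move let the fingers close. It gives the time, the measured TCP pose, the force and the opening at its end, in the units of the state.
- bot.read_state(): the state, without advancing time (a new reading comes with each control period).
- vision.capture(name): name is "scene" or "top" or "wrist"; returns a dict with "pixels" (384x512x3 uint8, blue, green, red), "fx", "fy", "cx", "cy" (pixels), "extrinsics" (4x4, takes a point from camera to world coordinates). Camera axes: x right, y down, z forward; pixel columns grow to the right and rows downward; lengths in m; the calibration is good to about 2 mm. A picture is of the moment at which its call begins. There is no depth.
- bot.hand_in(): hands the job in, once; it reports no verdict.
Trained networks look in a picture, given as the dict that the camera call returned (one of the last four; its "shot" number tells which), for a name from the list of things; names that differ only in an ending like _2 or _b are one class to them, and where a whole thing is asked for, a point or a joint stands for the part that bears it (a point fixed in the world has none). Each returns a list of dicts, best first, with "confidence" (0 to 1); they miss things now and then, are a little off and sometimes report something else, mostly with a low value. They report only what shows in the picture. A call takes as long as a camera call.
- nets.look_for(picture, query): "at" ([column, row] as shares, 0 to 1, of the picture: columns of its width, rows of its height, amid what is visible of it).
- nets.masks_of(picture, query): "region" (384x512 bool, what is visible of it) and "at" ([column, row] as shares, 0 to 1, of the picture: columns of its width, rows of its height, amid what is visible of it).
The state is a dict: "time_s": time; "joint_positions": joint angles; "qvel": joint speeds; "tau": joint torques, N m; "position": TCP position; "tcp_rot": TCP orientation; "force": force on the tool from outside, world axes, zero at the start; "moment": the same for the moment, N m; "opening": opening from 0.0 (shut) to 1.0 (fully open).
Only numpy, scipy, OpenCV 4.12 (cv2) and the standard library are available. Lean on these libraries where they do the work, as an engineer would, in place of code of your own. Each camera call takes 0.05 s, during which the arm holds its last target.

### The job

Set the desk lamp for the evening with the fingertips: flip its toggle switch all the way over to on (away from the robot), then tap the round warm-light key beside the switch, and after that tap the long sleep-timer key at the other end of the row. Tap each key lightly, with the lamp already on, so that it goes down and springs back; keep off the square key in the middle. Pick nothing up, and leave the lamp, the tin and eraser on its base and everything around it where they are.

Things in the scene. Friction and masses are not known exactly. Their poses are not given: they have to be found in the camera images.
- lamp: desk lamp, 2.4 kg, loose on rubber feet; grey base 170 (x) x 250 (y) x 26 mm high, flat top. Origin: centre of the underside; x away from the robot to the lamp's rear, y to its left, z up. Black control panel along the near edge (x = -45 mm), from left to right: toggle switch, round key, square key, long key. Its light head is carried out to the right.
- toggle (a joint): angle of the toggle switch's steel bat lever: 0 = off, leaning 24 degrees towards the robot (-x of the lamp); 0.84 rad = on, leaning 24 degrees away (+x of the lamp). It stays where it is left; about 1 to 2 N at the tip moves it. It counts as on above 0.70 rad.
- toggle_tip (a point): tip of the bat lever, 33 mm from its pivot along the lever; the lever is 7 mm thick at the foot and 10 mm at the thick end near the tip
- toggle_pivot (a point): pivot of the bat lever, on the lamp at x = -45, y = 85 mm, 4 mm above the base's top face (30 mm above the shelf); the lever swings in the lamp's xz plane
- key_round: the warm-light key, round, 28 mm across, first key beside the toggle switch, white plastic on a spring. Origin at the centre of its flat top (at rest 9 mm above the base top, 35 mm above the shelf), axes as the lamp's. Moves from 1 N, 1.1 N per mm, bottoms 7 mm down at 8.7 N, registers 1.5 mm down, springs back; over 15 N is rough. At lamp x = -45, y = 30 mm.
- key_square: the full-brightness key, square, 25 mm, in the middle between the round and the long key; not to be pressed, white plastic on a spring. Origin at the centre of its flat top (at rest 9 mm above the base top, 35 mm above the shelf), axes as the lamp's. Moves from 1 N, 1.1 N per mm, bottoms 7 mm down at 8.7 N, registers 1.5 mm down, springs back; over 15 N is rough. At lamp x = -45, y = -30 mm.
- key_long: the sleep-timer key, a long bar 43 mm (lamp x) by 19 mm (lamp y), at the right end of the row, white plastic on a spring. Origin at the centre of its flat top (at rest 9 mm above the base top, 35 mm above the shelf), axes as the lamp's. Moves from 1 N, 1.1 N per mm, bottoms 7 mm down at 8.7 N, registers 1.5 mm down, springs back; over 15 N is rough. At lamp x = -45, y = -88 mm.
- lamp_arm (a point): foot hinge of the lamp's arm on the base, at lamp x = 62, y = -100 mm, 50 mm up. The 14 mm thick arm rises from here outward to the right to lamp x = 92, y = -300 mm, 270 mm up; on its end is the light head, a flat grey bar 250 (lamp x) x 46 (lamp y) x 14 mm, 310 mm up, centred on lamp x = 192, y = -312 mm. Keep clear of both.
- organizer: charcoal plastic cartridge organizer, fixed, 210 mm (x) by 82 mm (y) by 52 mm high, eight slots in a row along x, left of the lamp; origin at the centre of its underside; the cartridges in it stand up to 88 mm above the shelf
- tin: small round chrome tin, 46 mm across, 34 mm high, 60 g, standing loose on the lamp's base deck behind the panel; origin at the centre of its underside
- notebook: closed dark notebook, 150 x 105 x 16 mm, 220 g, lying right of the lamp; origin at the centre of its underside
- eraser: white eraser in a card sleeve, 22 x 48 x 12 mm, 25 g, lying loose on the lamp's base deck behind the toggle switch; origin at the centre of its underside
- cartridge1: teal ink cartridge with a white band, 16 x 64 mm, 84 mm tall, 45 g, standing loose in a slot of the organizer, origin at the centre of its underside
- cartridge2: white ink cartridge with a teal band, 16 x 64 mm, 84 mm tall, 45 g, standing loose in a slot of the organizer, origin at the centre of its underside
- cartridge3: teal ink cartridge with a white band, 16 x 64 mm, 84 mm tall, 45 g, standing loose in a slot of the organizer, origin at the centre of its underside
- cartridge4: white ink cartridge with a teal band, 16 x 64 mm, 84 mm tall, 45 g, standing loose in a slot of the organizer, origin at the centre of its underside

How it is judged (in metres and radians):
On the way, in this order (a step that is already met when the one before it is completed fails the run):
1. the toggle switch is over to on (value of joint toggle above 0.7 rad and z of each of key_round, key_square, key_long in the frame of lamp above 0.034 m), for 0.1 s.
2. the round key is tapped down with the fingers while the lamp is on (value of joint toggle above 0.7 rad and z of key_round in the frame of lamp below 0.0335 m and contact force between the fingers and key_round above 0.3 N), for 0.04 s.
3. the round key is up again and the long key is tapped down with the fingers (value of joint toggle above 0.7 rad and z of key_round in the frame of lamp above 0.034 m and z of key_long in the frame of lamp below 0.0335 m and contact force between the fingers and key_long above 0.3 N), for 0.04 s.
At the end, for the whole second after the job is handed in: The toggle switch stands at on (over 0.70 of its 0.84 rad), all three keys are up (within 1 mm), the lamp is within 15 mm of where it stood and upright (0.05 rad) and at rest, and the cartridges, tin, notebook and eraser are within 20 mm of where they were (all of step 1 and distance of lamp from where it was at the start of the episode below 0.015 m and angle between lamp's own z axis and vertical below 0.05 rad and linear speed of lamp below 0.01 m/s and distance of each of cartridge1, cartridge2, cartridge3, cartridge4, tin, notebook, eraser from where it was at the start of the episode below 0.02 m); the robot touches nothing.
It fails at once if the round or the long key is pressed (1.5 mm or more) while the lamp is off (value of joint toggle below 0.6 rad and z of any of key_round, key_long in the frame of lamp below 0.0335 m).
It fails at once if the square key is pressed (1.5 mm or more) (z of key_square in the frame of lamp below 0.0335 m).
It fails at once if a key is pushed harder than a light tap (over 15 N) (contact force between the fingers and key_round above 15 N or contact force between the fingers and key_square above 15 N or contact force between the fingers and key_long above 15 N).
It fails at once if the lamp is shoved by 20 mm or turned so that the switch shifts by 25 mm, tipped or lifted (distance of lamp from where it was at the start of the episode above 0.02 m or distance of toggle_pivot from where it was at the start of the episode above 0.025 m or angle between lamp's own z axis and vertical above 0.08 rad or height (world z) of lamp above 0.008 m).
It fails at once if a cartridge, the tin, the notebook or the eraser is knocked over, lifted or moved by more than 25 mm (distance of any of cartridge1, cartridge2, cartridge3, cartridge4, tin, notebook, eraser from where it was at the start of the episode above 0.025 m).
It also fails if it takes over 40 s, if anything falls off the work surface, if the arm or the gripper's body presses on something with over 40 N, if the wrist force passes 120 N, or if a joint passes its speed limit or range.

## Working session

There is one attempt and no reset: what is moved stays moved. The work goes in short steps, Python scripts to look and compute and a tool call to move; the robot and the scene stay as the last step left them, time stands still between calls to the robot, and variables do not carry over. Pictures are saved under pics/ and viewed, and the job is handed in when it is done.

Besides the shell and the picture viewer there is one more tool, called after ">>>" by a JSON object that holds its "method" and its "body", one argument or row to a line. play_rows: Moves the arm, as the interface text tells. Shift numbers are shares of 0.8 m and turn numbers shares of 60 degrees, none past 1 either way. Its arguments: {"type":"object","properties":{"series":{"type":"array"},"gripper":{"type":"number"}},"required":["series"]}

```bash
ls; mkdir -p pics; cat > h.py <<'E'
from rig import bot, vision, nets
import numpy as np, cv2
def proj(c,P):
    E=np.linalg.inv(np.array(c["extrinsics"])); p=E[:3,:3]@np.array(P).T+E[:3,3:4] if np.ndim(P)>1 else (E[:3,:3]@np.array(P)+E[:3,3])
    return np.array([c["fx"]*p[0]/p[2]+c["cx"], c["fy"]*p[1]/p[2]+c["cy"]]).T
def ray(c,uv,z):
    E=np.array(c["extrinsics"]); d=E[:3,:3]@np.array([(uv[0]-c["cx"])/c["fx"],(uv[1]-c["cy"])/c["fy"],1]); o=E[:3,3]
    return o+d*(z-o[2])/d[2]
E
cat > a.py <<'E'
from h import *
print(bot.tips_ahead, bot.read_state())
for n in ["scene","top"]:
    c=vision.capture(n); cv2.imwrite(f"pics/{n}0.png",c["pixels"]); print(n,np.round(c["extrinsics"],3).tolist(),c["fx"])
    for q,z in [("toggle_tip",.06),("toggle_pivot",.03),("key_round",.035),("key_square",.035),("key_long",.035),("lamp",.026),("tin",.034),("eraser",.038),("organizer",.052)]:
        for r in nets.look_for(c,q)[:2]:
            uv=np.array(r["at"])*[512,384]; print(q,round(r["confidence"],2),uv.round(1),ray(c,uv,z).round(4))
E
python3 a.py
```

```text
pics
0.0697 {'time_s': 0.0, 'joint_positions': array([-7.70340377e+01,  3.02780028e+01,  8.21573393e+01,  9.06221070e-04,
        6.76878933e+01, -1.02268980e+01]), 'qvel': array([ 0.09317846,  0.00944015,  0.05636525,  0.0030705 ,  0.06017963,
       -0.03766047]), 'tau': array([ 4.85792407e-04, -4.40042245e+01, -1.76594102e+01,  6.35052030e-02,
        5.83804341e-02, -1.59713891e-04]), 'position': array([ 0.24604268, -0.57389473,  0.2912765 ]), 'tcp_rot': array([[ 3.93821343e-01, -9.19186885e-01, -4.68334298e-04],
       [-9.19184573e-01, -3.93821423e-01,  2.09930569e-03],
       [-2.11409434e-03, -3.96265725e-04, -9.99997687e-01]]), 'force': array([0.86671438, 0.63232488, 0.3497176 ]), 'moment': array([-0.05119859, -0.0192605 ,  0.01710968]), 'opening': 0.9992110347764054}
scene [[-0.081, 0.787, -0.612, 1.137], [0.997, 0.056, -0.061, 0.064], [-0.014, -0.615, -0.789, 0.833], [0.0, 0.0, 0.0, 1.0]] 358.1126964022464
key_round 0.69 [176.5 183.5] [ 0.477  -0.2357  0.035 ]
key_round 0.55 [217.4 183.1] [ 0.467  -0.1159  0.035 ]
key_square 0.7 [113. 196.] [ 0.5361 -0.4076  0.035 ]
key_sq
[... 275 characters left out ...]
 201.8] [ 0.5336 -0.0448  0.038 ]
organizer 0.94 [385.6 240.9] [0.6415 0.3399 0.052 ]
top [[-0.024, -0.998, 0.054, 0.453], [-1.0, 0.023, -0.016, 0.003], [0.015, -0.055, -0.998, 1.663], [0.0, 0.0, 0.0, 1.0]] 491.69547717489974
toggle_pivot 0.98 [308.5 180.8] [ 0.5471 -0.2105  0.03  ]
key_round 0.63 [282.8 207.1] [ 0.4616 -0.122   0.035 ]
key_square 0.56 [297.2 204.2] [ 0.4699 -0.1701  0.035 ]
key_long 0.63 [314.4 199. ] [ 0.4859 -0.2277  0.035 ]
lamp 0.77 [309.5 181.2] [ 0.5458 -0.2144  0.026 ]
tin 0.51 [284.2 209.3] [ 0.4541 -0.1266  0.034 ]
tin 0.48 [297.3 177.6] [ 0.5583 -0.1732  0.034 ]
eraser 0.62 [258.2 186. ] [ 0.5332 -0.0423  0.038 ]
organizer 0.94 [134.4 179.1] [0.5647 0.3625 0.052 ]
```

```bash
python3 - <<'E'
import cv2
a=cv2.imread("pics/top0.png");cv2.imwrite("pics/top0z.png",cv2.resize(a[130:250,220:380],None,fx=5,fy=5,interpolation=2))
a=cv2.imread("pics/scene0.png");cv2.imwrite("pics/scene0z.png",cv2.resize(a[130:250,100:260],None,fx=5,fy=5,interpolation=2))
E
```

```text
(no output)
```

View pics/top0z.png

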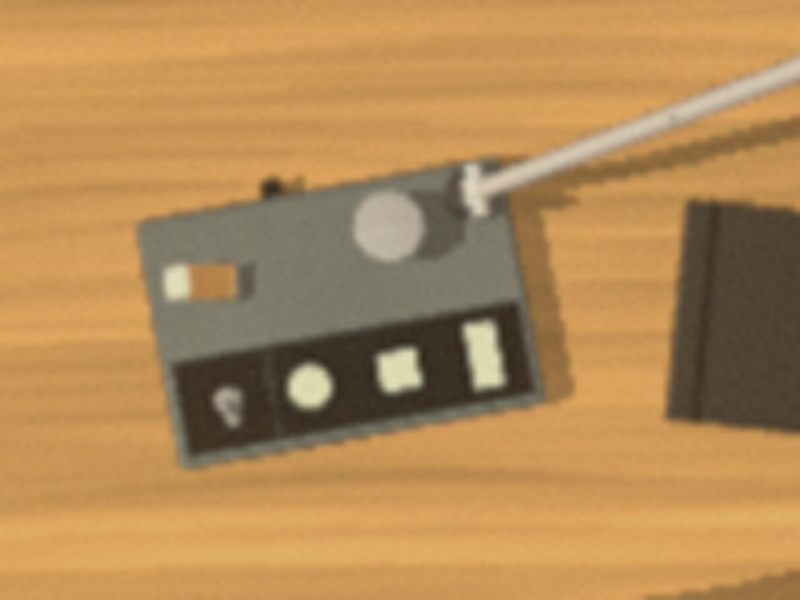

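View pics/scene0z.png

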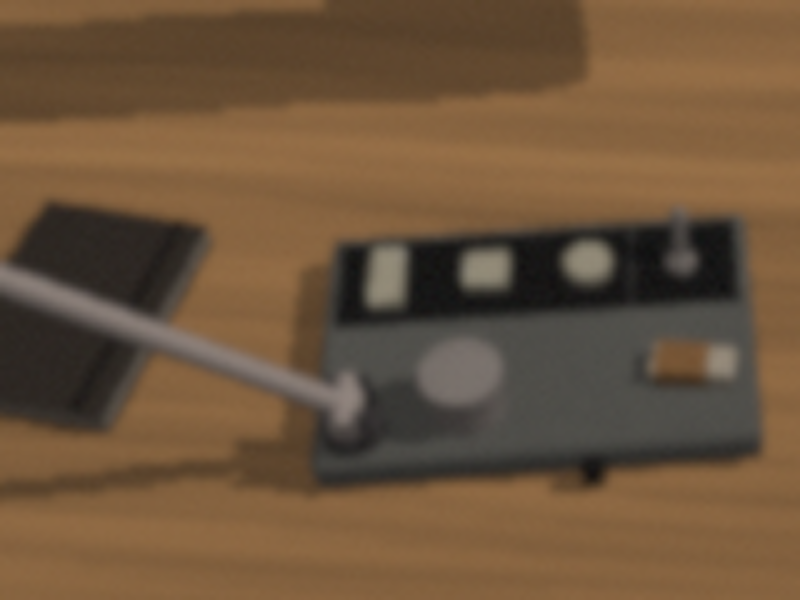

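View pics/scene0.png

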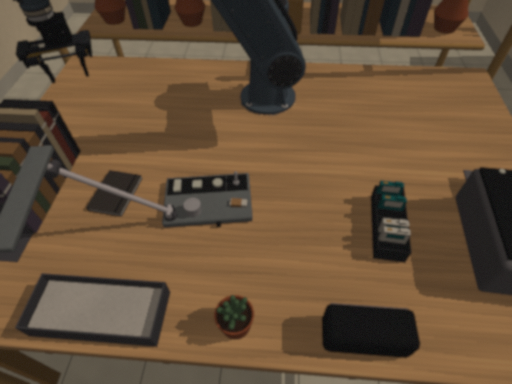

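View pics/top0.png

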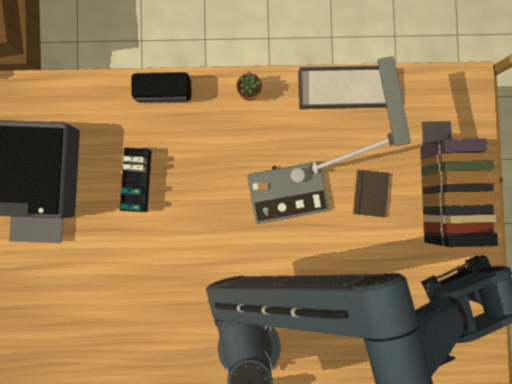

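The top view shows the lamp yawed about +13°. The toggle is at about (266,211), the keys at (282,207), (300,204) and (317,201), and all are clear. Next I'll fit the lamp pose from the key blobs in both views.

```bash
cat > fit.py <<'E'
from h import *
from scipy.optimize import least_squares
K=np.array([[-.045,.03,.035],[-.045,-.03,.035],[-.045,-.088,.035]])
def W(p,L): c,s=np.cos(p[2]),np.sin(p[2]); L=np.atleast_2d(L); return np.c_[p[0]+c*L[:,0]-s*L[:,1],p[1]+s*L[:,0]+c*L[:,1],L[:,2]]
def blobs(c,p0):
    g=cv2.cvtColor(c["pixels"],cv2.COLOR_BGR2GRAY).astype(float); out=[]
    for k in W(p0,K):
        u,v=proj(c,k); print(np.round([u,v],1),end=' ')
        r=9;u0,v0=int(u)-r,int(v)-r;win=g[v0:v0+2*r+1,u0:u0+2*r+1]
        m=(win>0.5*(win.min()+win.max())).astype(np.uint8)
        n,l,st,ce=cv2.connectedComponentsWithStats(m,connectivity=4)
        i=min(range(1,n),key=lambda i:np.hypot(*(ce[i]-r))+ (100 if st[i,4]<6 else 0)); 
        mm=cv2.dilate((l==i).astype(np.uint8),np.ones((3,3)))>0
        w=np.where(mm,np.clip(win-50,0,None),0); y,x=np.mgrid[:2*r+1,:2*r+1]
        out.append([u0+(w*x).sum()/w.sum(),v0+(w*y).sum()/w.sum()]); print(out[-1],st[i,4])
    return np.array(out)
if __name__=="__main__":
    p=np.array([.525,-.165,np.radians(13)]); cs=[vision.capture(n) for n in("top","scene")]
    for it in range(2):
        B=[blobs(c,p) for c in cs]
        for idx in ([0],[1],[0,1]):
            f=lambda q:np.concatenate([(proj(cs[i],W(q,K).T if False else W(q,K))-B[i]).ravel() for i in idx])
            r=least_squares(f,p); print(idx,r.x[:2].round(4),np.degrees(r.x[2]).round(2),r.fun.round(2))
        p=r.x
    for c,n in zip(cs,("top","scene")):
        im=cv2.resize(c["pixels"],None,fx=5,fy=5,interpolation=2)
        for P in W(p,np.r_[K,[[-.045,.085,.03],[-.0584,.085,.06],[-.085,.125,.026],[.085,.125,.026],[.085,-.125,.026],[-.085,-.125,.026]]]):
            u,v=proj(c,P); cv2.circle(im,(int(5*u+2.5),int(5*v+2.5)),4,(0,0,255),-1)
        u,v=(5*proj(c,W(p,[[0,0,.03]])[0])).astype(int); cv2.imwrite(f"pics/fit_{n}.png",im[v-300:v+300,u-400:u+400])
    print(W(p,np.r_[K,[[-.045,.085,.03],[-.0584,.085,.06],[.192,-.312,.31]]]).round(4))
E
sed -i 's/^    E=np.linalg.inv.*/    E=np.linalg.inv(np.array(c["extrinsics"])); p=(E[:3,:3]@np.array(P).T).T+E[:3,3]; p=p.T/; s/^def x//' h.py; python3 fit.py
```

```text
[289.9 203. ] [np.float64(282.37243556023145), np.float64(206.8389005786428)] 46
[307.4 198.5] [np.float64(314.7474762253109), np.float64(199.7723482077542)] 40
[324.2 194.2] [np.float64(316.9282879430683), np.float64(198.94580539208977)] 43
[206.9 184.5] [np.float64(198.83753709198814), np.float64(183.13501483679525)] 38
[186.3 186.9] [np.float64(178.54509316770185), np.float64(183.85242236024845)] 56
[166.2 189.3] [np.float64(159.97972116603296), np.float64(186.39091073691833)] 105
[0] [ 0.5154 -0.1575] 11.46 [ 4.91 -1.   -9.86  2.03  4.95 -1.03]
[1] [ 0.5193 -0.1905] 9.86 [ 0.63 -0.28  0.38  0.6  -1.01 -0.39]
[0, 1] [ 0.5185 -0.1754] 11.2 [10.2  -2.1  -4.55  1.02 10.27 -1.96  5.4  -0.35  5.15  0.89  3.72  0.25]
[292.6 204.7] [np.float64(298.41899722852105), np.float64(203.5928445452255)] 46
[310.2 200.8] [np.float64(316.14990815430076), np.float64(200.3128344381439)] 74
[327.2 197. ] [np.float64(333.87282296650716), np.float64(194.97722488038278)] 82
[204.2 182.8] [np.float64(197.8232258064516), np.float64(183.18193548387097)] 54
[183.7 184.7] [np.float64(178.45755249491984), np.float64(182.1640325129826)] 136
[163.7 186.6] [np.float64(159.43478642995254), np.float64(184.514238003164)] 244
[0] [ 0.5214 -0.1953] 12.2 [ 0.4   0.24  0.2  -0.73 -0.6   0.5 ]
[1] [ 0.5173 -0.1959] 5.98 [ 0.96 -0.45 -0.11  1.1  -0.85 -0.73]
[0, 1] [ 0.5193 -0.1945] 9.63 [-0.51  0.6  -0.52  0.42 -1.15  2.41  0.36 -0.36 -0.82  2.19 -1.74  1.33]
[[ 0.4699 -0.1724  0.035 ]
 [ 0.48   -0.2316  0.035 ]
 [ 0.4897 -0.2888  0.035 ]
 [ 0.4607 -0.1182  0.03  ]
 [ 0.4475 -0.1204  0.06  ]
 [ 0.7608 -0.47    0.31  ]]
```

```bash
sed -i 's/\[.525,-.165,/[.512,-.141,/; s/r=9;/r=7;/' fit.py; python3 fit.py
```

```text
[282.8 207.1] [np.float64(281.467614213198), np.float64(206.84395939086295)] 58
[300.3 202.6] [np.float64(299.32082348305755), np.float64(203.60451142631993)] 58
[317.1 198.3] [np.float64(316.2700436382305), np.float64(199.70745272525028)] 68
[215.7 181.5] [np.float64(217.20084835630965), np.float64(181.8099681866384)] 66
[195.2 184. ] [np.float64(196.71731930644847), np.float64(183.27625170465615)] 73
[175.3 186.3] [np.float64(176.91678014828264), np.float64(184.75457709184445)] 88
[0] [ 0.5116 -0.1394] 10.16 [ 0.05  0.13 -0.09 -0.26  0.05  0.13]
[1] [ 0.5115 -0.1393] 9.51 [ 0.01 -0.01  0.03  0.02 -0.04 -0.01]
[0, 1] [ 0.5115 -0.1393] 9.87 [-0.07  0.13 -0.19 -0.17 -0.04  0.31 -0.08 -0.03 -0.06  0.1  -0.15  0.16]
[281.4 207. ] [np.float64(281.467614213198), np.float64(206.84395939086295)] 58
[299.1 203.4] [np.float64(299.32082348305755), np.float64(203.60451142631993)] 58
[316.2 200. ] [np.float64(316.36260472201064), np.float64(200.43815689261234)] 77
[217.1 181.8] [np.float64(217.20084835630965), np.float64(181.8099681866384)] 69
[196.7 183.4] [np.float64(196.71731930644847), np.float64(183.27625170465615)] 73
[176.8 184.9] [np.float64(176.66998118785273), np.float64(183.93079817253425)] 104
[0] [ 0.5116 -0.1403] 8.98 [ 0.01  0.01 -0.06 -0.01  0.06  0.  ]
[1] [ 0.5114 -0.1408] 8.01 [-0.09  0.12 -0.06 -0.26  0.15  0.14]
[0, 1] [ 0.5115 -0.1404] 8.56 [-0.05 -0.01 -0.1   0.1   0.04  0.24 -0.12  0.09 -0.1  -0.14  0.1   0.41]
[[ 0.4625 -0.1175  0.035 ]
 [ 0.4715 -0.1768  0.035 ]
 [ 0.4801 -0.2342  0.035 ]
 [ 0.4543 -0.0631  0.03  ]
 [ 0.4411 -0.0651  0.06  ]
 [ 0.7478 -0.4204  0.31  ]]
```

View pics/fit_top.png

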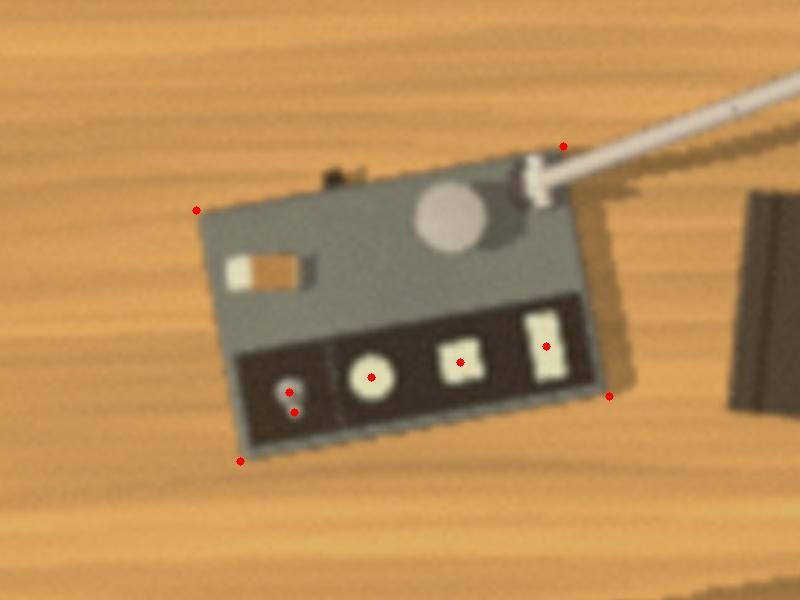

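View pics/fit_scene.png

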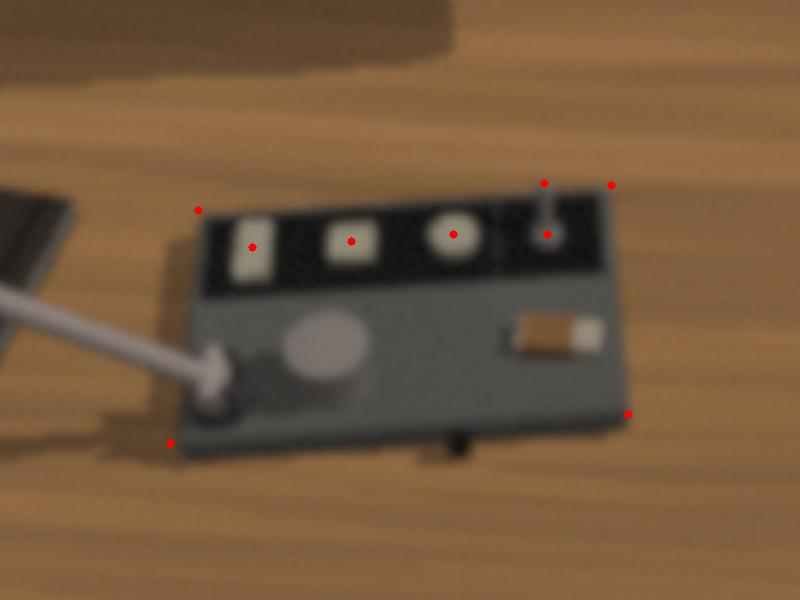

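Both views agree on the lamp at about (0.5115, -0.140) with yaw about 9.3°. The reprojected key dots sit on the keys. I'll shut the gripper and move over in front of the toggle, staying high.

>>> {"method": "play_rows", "body": {
  "gripper": 0,
  "series": [
    {"tx":0.0172,"ty":0.0524,"turn":-0.038},
    {"tx":0.0172,"ty":0.0524,"turn":-0.038},
    {"tx":0.0172,"ty":0.0524,"turn":-0.038},
    {"tx":0.0172,"ty":0.0524,"turn":-0.038},
    {"tx":0.0172,"ty":0.0524,"turn":-0.038},
    {"tx":0.0172,"ty":0.0524,"turn":-0.038},
    {"tx":0.0172,"ty":0.0524},
    {"tx":0.0172,"ty":0.0524},
    {"tx":0.0172,"ty":0.0524},
    {"tx":0.0172,"ty":0.0524}
  ]
}}

```text
invalid input
```

>>> {"method": "play_rows", "body": {
  "series": [
    {"tx":0.0172,"ty":0.0524},
    {"tx":0.0172,"ty":0.0524},
    {},
    {}
  ]
}}

```text
invalid input
```

```bash
python3 - <<'E'
from h import *
s=bot.read_state(); R=s["tcp_rot"]; print(s["time_s"],s["position"].round(4),R.round(4).tolist(),np.degrees(np.arctan2(R[1,0],R[0,0])),s["joint_positions"].round(1),s["force"].round(2),s["opening"])
c=vision.capture("wrist"); cv2.imwrite("pics/w1.png",c["pixels"]); 
for q in ("key_round","key_square","key_long","toggle_tip","toggle"):
    for r in nets.look_for(c,q)[:2]:
        uv=np.array(r["at"])*[512,384]; print(q,round(r["confidence"],2),uv.round(1),ray(c,uv,.06 if "tog" in q else .035).round(4))
E
```

```text
1.2 [ 0.2462 -0.5745  0.2922] [[0.3938, -0.9192, 0.0], [-0.9192, -0.3938, 0.0], [-0.0, -0.0, -1.0]] -66.80708047477013 [-77.   30.2  82.1   0.   67.7 -10.2] [-0.07  0.41  1.  ] 1.0016862322950033
```

View pics/w1.png

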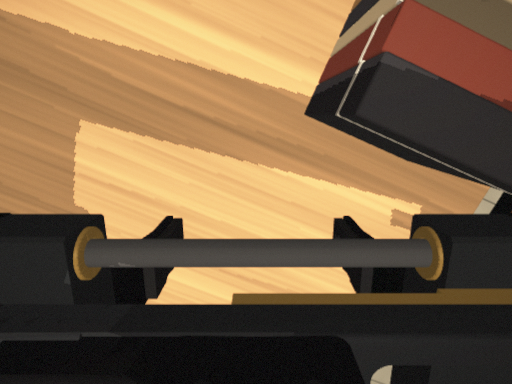

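The moves were refused, so nothing has moved, and the wrist view still shows the start area with the books. The rows probably need all four keys.

>>> {"method": "play_rows", "body": {
  "gripper": 0,
  "series": [
    {"tx":0.0172,"ty":0.0524,"tz":0,"turn":-0.038},
    {"tx":0.0172,"ty":0.0524,"tz":0,"turn":-0.038},
    {"tx":0.0172,"ty":0.0524,"tz":0,"turn":-0.038},
    {"tx":0.0172,"ty":0.0524,"tz":0,"turn":-0.038},
    {"tx":0.0172,"ty":0.0524,"tz":0,"turn":-0.038},
    {"tx":0.0172,"ty":0.0524,"tz":0,"turn":-0.038},
    {"tx":0.0172,"ty":0.0524,"tz":0,"turn":0},
    {"tx":0.0172,"ty":0.0524,"tz":0,"turn":0},
    {"tx":0.0172,"ty":0.0524,"tz":0,"turn":0},
    {"tx":0.0172,"ty":0.0524,"tz":0,"turn":0}
  ]
}}

```text
time_s: 2.5
position: [0.3841, -0.1537, 0.2926]
tcp_rot: [[0.165, -0.986, 0.001], [-0.986, -0.165, -0.001], [0.001, -0.001, -1.0]]
force: [1.5, 0.4, -0.5]
opening: 0.178
```

>>> {"method": "play_rows", "body": {
  "series": [
    {"tx":0.0172,"ty":0.0524,"tz":0,"turn":0},
    {"tx":0.0172,"ty":0.0524,"tz":-0.03,"turn":0},
    {"tx":0,"ty":0,"tz":-0.04,"turn":0},
    {"tx":0,"ty":0,"tz":0,"turn":0}
  ]
}}

```text
time_s: 2.9
position: [0.4096, -0.0694, 0.2341]
tcp_rot: [[0.169, -0.986, -0.007], [-0.986, -0.169, 0.003], [-0.004, 0.006, -1.0]]
force: [0.5, 0.2, 0.3]
opening: 0.005
```

```bash
python3 - <<'E'
from h import *
s=bot.read_state(); R=s["tcp_rot"]; print(s["time_s"],s["position"].round(4),np.degrees(np.arctan2(R[1,0],R[0,0])),s["joint_positions"].round(1),s["force"].round(2),s["opening"])
c=vision.capture("wrist"); cv2.imwrite("pics/w2.png",c["pixels"]); 
for q in ("key_round","key_square","key_long","toggle_tip","toggle_pivot"):
    for r in nets.look_for(c,q)[:2]:
        uv=np.array(r["at"])*[512,384]; print(q,round(r["confidence"],2),uv.round(1),ray(c,uv,.06 if "tog" in q else .035).round(4))
E
```

```text
2.9 [ 0.4096 -0.0694  0.2341] -80.28080182112718 [-25.1  20.2 114.4  -0.   45.9  55.2] [0.52 0.2  0.32] 0.005425341145938179
key_round 0.71 [317.8 140.4] [ 0.4591 -0.118   0.035 ]
key_round 0.3 [347.5  95.5] [ 0.504 -0.136  0.035]
key_square 0.94 [379.3 138.8] [ 0.4705 -0.1758  0.035 ]
key_long 0.68 [439.1 139.6] [ 0.4795 -0.2324  0.035 ]
toggle_tip 0.67 [260.  146.2] [ 0.4469 -0.0636  0.06  ]
toggle_pivot 0.94 [349.1  93.5] [ 0.5034 -0.1302  0.06  ]
toggle_pivot 0.5 [258.   48.2] [ 0.5251 -0.0483  0.06  ]
```

View pics/w2.png

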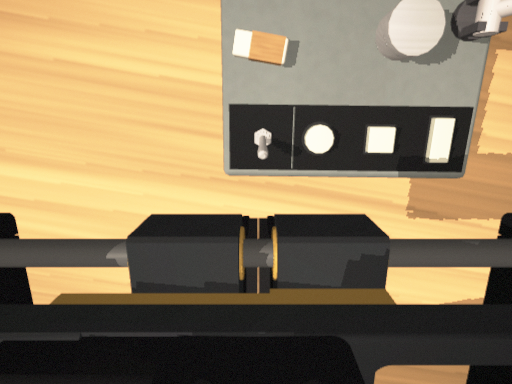

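The wrist view agrees with the fit to about 3 mm: lever at (262,143), keys at (318,140), (380,139) and (440,139), tool square to the panel. I'll descend in front of the lever to a fingertip height of about 46 mm.

>>> {"method": "play_rows", "body": {
  "series": [
    {"tx":0,"ty":0,"tz":-0.05,"turn":0},
    {"tx":0,"ty":0,"tz":-0.05,"turn":0},
    {"tx":0,"ty":0,"tz":-0.04,"turn":0},
    {"tx":0,"ty":0,"tz":-0.01,"turn":0},
    {"tx":0,"ty":0,"tz":0,"turn":0}
  ]
}}

```text
time_s: 3.7
position: [0.4112, -0.0722, 0.1161]
tcp_rot: [[0.164, -0.986, -0.001], [-0.986, -0.164, 0.001], [-0.001, 0.001, -1.0]]
force: [0.4, 0.3, 0.3]
opening: 0.003
```

```bash
python3 - <<'E'
from h import *
s=bot.read_state(); print(s["position"].round(4),s["force"].round(2))
c=vision.capture("scene"); cv2.imwrite("pics/s3.png",cv2.resize(c["pixels"][130:230,160:290],None,fx=6,fy=6,interpolation=2))
c=vision.capture("wrist"); cv2.imwrite("pics/w3.png",c["pixels"])
E
```

```text
[ 0.4112 -0.0722  0.1161] [0.41 0.27 0.26]
```

View pics/s3.png

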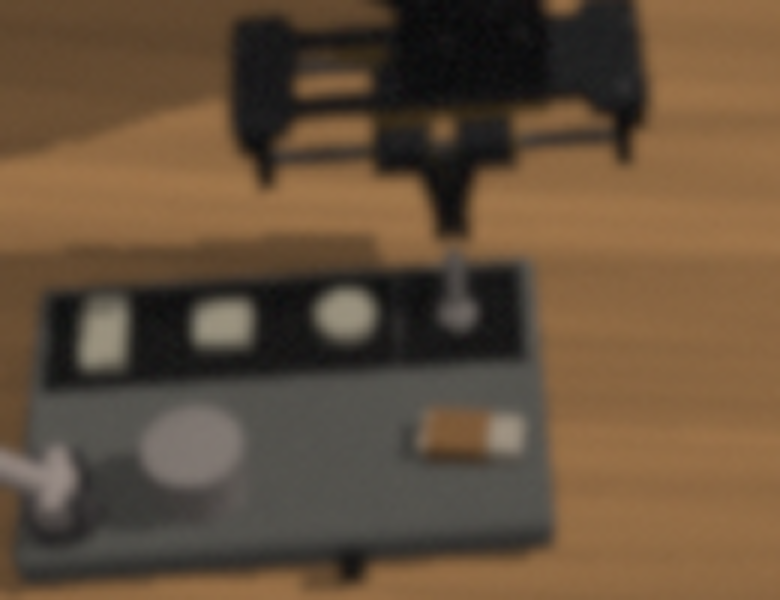

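View pics/w3.png

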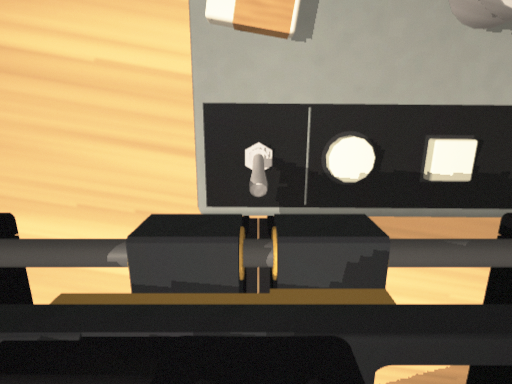

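The shut fingertips are lined up with the lever: lever at column 259, finger gap at 258. I'll push along lamp +x.

>>> {"method": "play_rows", "body": {
  "series": [
    {"tx":0.005,"ty":0.0008,"tz":0,"turn":0},
    {"tx":0.005,"ty":0.0008,"tz":0,"turn":0},
    {"tx":0.0037,"ty":0.0006,"tz":0,"turn":0},
    {"tx":0.0037,"ty":0.0006,"tz":0,"turn":0},
    {"tx":0.0037,"ty":0.0006,"tz":0,"turn":0},
    {"tx":0.0037,"ty":0.0006,"tz":0,"turn":0},
    {"tx":0.0037,"ty":0.0006,"tz":0,"turn":0},
    {"tx":0.0037,"ty":0.0006,"tz":0,"turn":0},
    {"tx":0.0037,"ty":0.0006,"tz":0,"turn":0}
  ]
}}

```text
time_s: 4.7
position: [0.44, -0.0668, 0.1163]
tcp_rot: [[0.165, -0.986, -0.001], [-0.986, -0.165, 0.0], [-0.0, 0.0, -1.0]]
force: [-1.2, -0.1, 1.0]
opening: 0.006
```

```bash
python3 - <<'E'
from h import *
s=bot.read_state(); print(s["position"].round(4),s["force"].round(2))
c=vision.capture("scene"); cv2.imwrite("pics/s4.png",cv2.resize(c["pixels"][130:230,160:290],None,fx=6,fy=6,interpolation=2))
E
```

```text
[ 0.44   -0.0668  0.1163] [-1.15 -0.1   1.03]
```

View pics/s4.png

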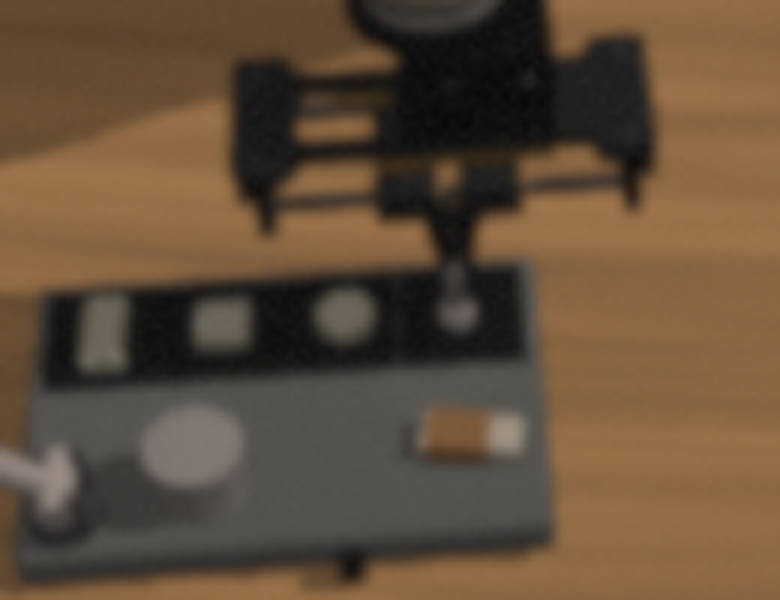

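The lever is partway over and the base hasn't moved. I'll continue in smaller steps.

>>> {"method": "play_rows", "body": {
  "series": [
    {"tx":0.0025,"ty":0.0004,"tz":0,"turn":0},
    {"tx":0.0025,"ty":0.0004,"tz":0,"turn":0},
    {"tx":0.0025,"ty":0.0004,"tz":0,"turn":0},
    {"tx":0,"ty":0,"tz":0,"turn":0}
  ]
}}

```text
time_s: 5.15
position: [0.4461, -0.066, 0.1163]
tcp_rot: [[0.165, -0.986, 0.0], [-0.986, -0.165, 0.0], [-0.0, -0.0, -1.0]]
force: [-1.4, 0.5, -0.5]
opening: 0.006
```

>>> {"method": "play_rows", "body": {
  "series": [
    {"tx":0.002,"ty":0.0003,"tz":0,"turn":0},
    {"tx":0.0015,"ty":0.0003,"tz":0,"turn":0}
  ]
}}

```text
time_s: 5.35
position: [0.4476, -0.0654, 0.1162]
tcp_rot: [[0.166, -0.986, -0.003], [-0.986, -0.166, 0.001], [-0.001, 0.003, -1.0]]
force: [-5.7, -4.5, 1.1]
opening: 0.002
```

```bash
python3 - <<'E'
from h import *
s=bot.read_state(); print(s["position"].round(4),s["force"].round(2))
c=vision.capture("scene"); cv2.imwrite("pics/s5.png",cv2.resize(c["pixels"][130:230,160:290],None,fx=6,fy=6,interpolation=2))
E
```

```text
[ 0.4476 -0.0654  0.1162] [-5.66 -4.46  1.11]
```

View pics/s5.png

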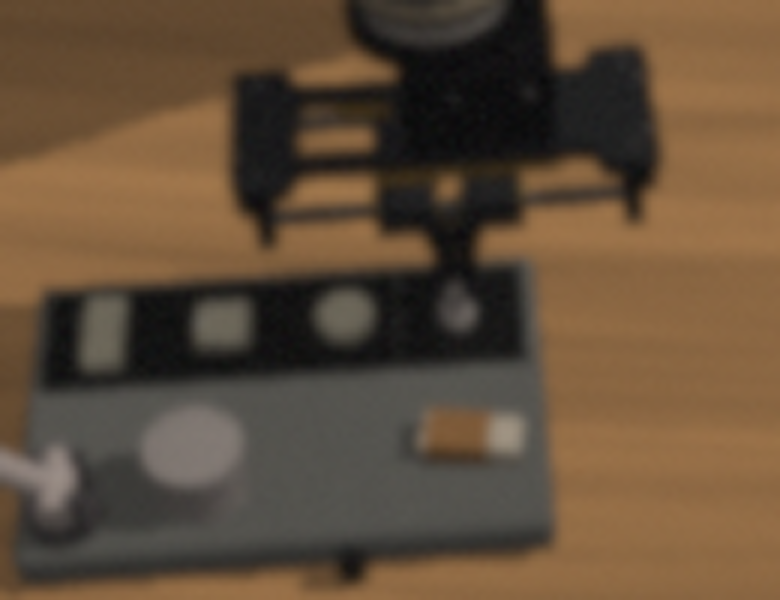

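The force jumped to about 7 N at finger x = -51 mm, where geometry puts the end stop. I'll back off, lift and check the lever.

>>> {"method": "play_rows", "body": {
  "series": [
    {"tx":-0.012,"ty":-0.002,"tz":0,"turn":0},
    {"tx":-0.025,"ty":-0.004,"tz":0,"turn":0},
    {"tx":-0.01,"ty":-0.0016,"tz":0.04,"turn":0},
    {"tx":0,"ty":0,"tz":0.03,"turn":0},
    {"tx":0,"ty":0,"tz":0,"turn":0}
  ]
}}

```text
time_s: 5.9
position: [0.4127, -0.0724, 0.1746]
tcp_rot: [[0.165, -0.986, 0.007], [-0.986, -0.165, -0.003], [0.004, -0.007, -1.0]]
force: [0.6, -0.1, -0.4]
opening: 0.007
```

```bash
python3 - <<'E'
from h import *
s=bot.read_state(); print(s["position"].round(4),s["force"].round(2))
c=vision.capture("scene"); cv2.imwrite("pics/s6.png",cv2.resize(c["pixels"][130:230,160:290],None,fx=6,fy=6,interpolation=2))
c=vision.capture("wrist"); cv2.imwrite("pics/w6.png",c["pixels"])
for L in (-.0584,-.0316):
    a=np.radians(9.3); print(proj(c,[.5115+np.cos(a)*L-np.sin(a)*.085,-.14+np.sin(a)*L+np.cos(a)*.085,.06]))
E
```

```text
[ 0.4127 -0.0724  0.1746] [ 0.58 -0.11 -0.35]
[255.40783342 171.0098227 ]
[255.46613572 131.97106022]
```

View pics/s6.png

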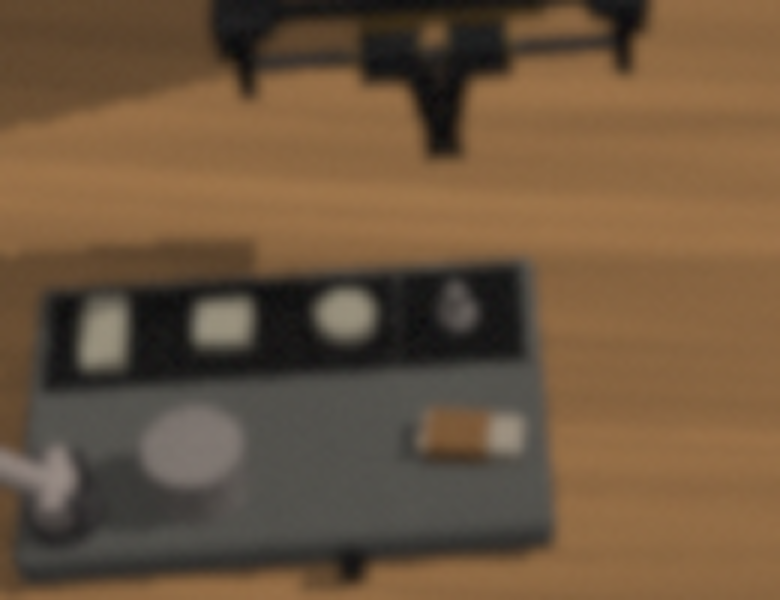

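View pics/w6.png

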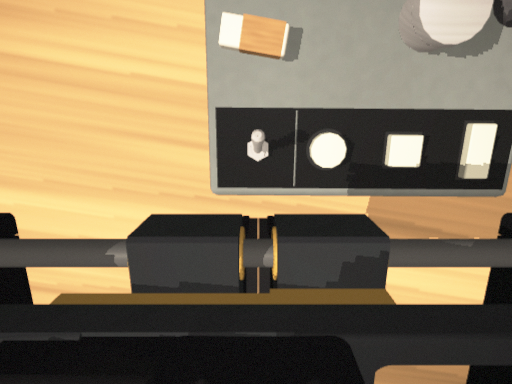

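The lever now leans away, with its tip at about (258,133) in the wrist view. I'll check that angle numerically.

```bash
python3 - <<'E'
from h import *
c=vision.capture("wrist"); a=np.radians(9.3)
im=cv2.resize(c["pixels"][100:190,220:350],None,fx=6,fy=6,interpolation=2)
def pt(L,y,z): return proj(c,[.5115+np.cos(a)*L-np.sin(a)*y,-.14+np.sin(a)*L+np.cos(a)*y,z])
for y,z,L,col in [(.03,.035,-.045,(0,0,255)),(.085,.03,-.045,(0,255,0))]+[(.085,.03+.033*np.cos(t),-.045+.033*np.sin(t),k) for t,k in ((.419,(255,0,0)),(.28,(0,0,255)),(.1,(0,255,255)))]:
    u,v=pt(L,y,z); print(u,v); cv2.circle(im,(int((u-220+.5)*6),int((v-100+.5)*6)),4,col,-1)
cv2.imwrite("pics/w7.png",im)
E
```

```text
328.1590928076499 147.29246673676823
256.3297966520217 146.3668600019206
256.2316027908071 130.9575187624843
256.2084519569769 137.61755699714266
256.18255758442604 146.51942303980587
```

View pics/w7.png

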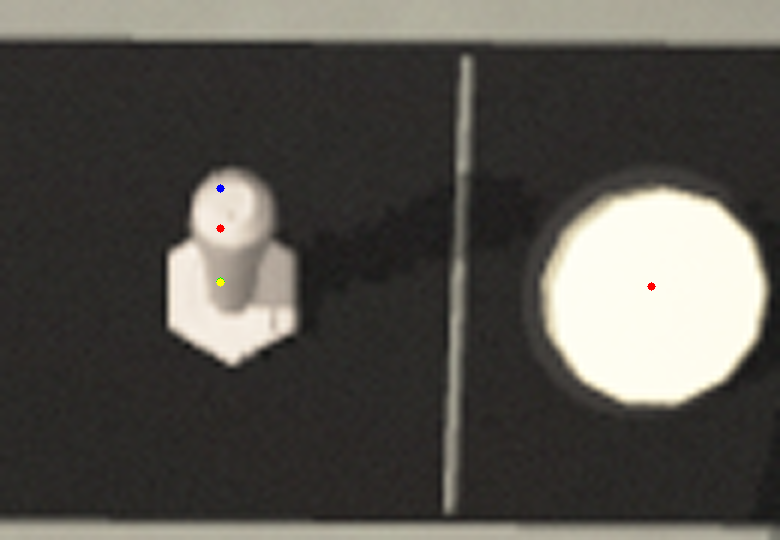

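Correcting for the roughly 1.7 px offset seen at the round key, the tip sits at 0.80–0.84 rad, which is on. Next I'll go above the round key, still high.

>>> {"method": "play_rows", "body": {
  "series": [
    {"tx":0.03,"ty":-0.0285,"tz":0,"turn":0},
    {"tx":0.03,"ty":-0.0285,"tz":-0.02,"turn":0},
    {"tx":0,"ty":0,"tz":-0.04,"turn":0},
    {"tx":0,"ty":0,"tz":0,"turn":0},
    {"tx":0,"ty":0,"tz":0,"turn":0}
  ]
}}

```text
time_s: 6.55
position: [0.4577, -0.1163, 0.1231]
tcp_rot: [[0.165, -0.986, -0.005], [-0.986, -0.165, 0.003], [-0.003, 0.004, -1.0]]
force: [-0.7, -0.5, 0.9]
opening: 0.007
```

```bash
python3 - <<'E'
from h import *
s=bot.read_state(); print(s["time_s"],s["position"].round(4),s["force"].round(2))
c=vision.capture("scene"); cv2.imwrite("pics/s8.png",cv2.resize(c["pixels"][130:230,160:290],None,fx=6,fy=6,interpolation=2))
print(proj(c,s["position"]+s["tcp_rot"][:,2]*bot.tips_ahead),proj(c,[.4615,-.1175,.035]))
E
```

```text
6.55 [ 0.4577 -0.1163  0.1231] [-0.67 -0.47  0.86]
[217.16892712 176.4319904 ] [217.12473447 181.63388993]
```

View pics/s8.png

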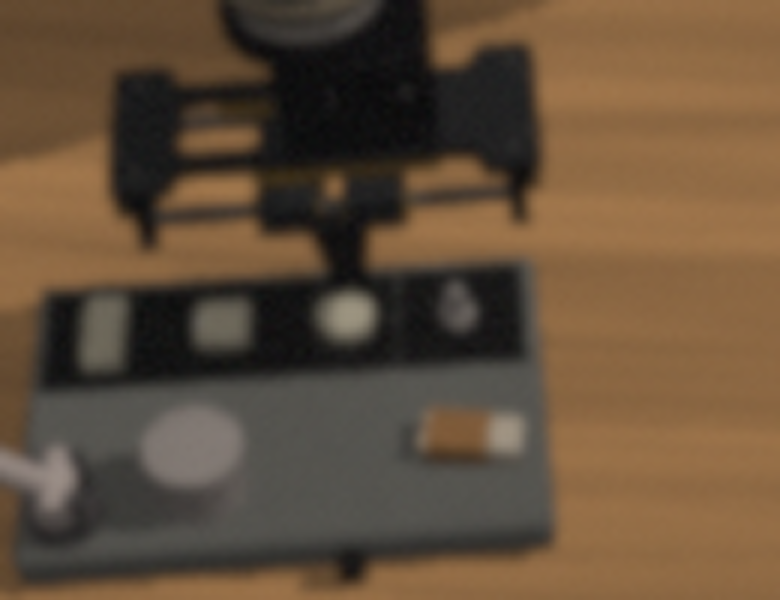

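The fingertips are above the round key, aligned with it at about (345,312) in the zoom. I'll descend to just above it, then go in 1 mm steps.

>>> {"method": "play_rows", "body": {
  "series": [
    {"tx":0.004,"ty":-0.0015,"tz":-0.01,"turn":0},
    {"tx":0,"ty":0,"tz":-0.0088,"turn":0},
    {"tx":0,"ty":0,"tz":-0.00125,"turn":0},
    {"tx":0,"ty":0,"tz":-0.00125,"turn":0},
    {"tx":0,"ty":0,"tz":-0.00125,"turn":0},
    {"tx":0,"ty":0,"tz":-0.00125,"turn":0},
    {"tx":0,"ty":0,"tz":0,"turn":0}
  ]
}}

```text
time_s: 7.3
position: [0.4623, -0.1184, 0.1053]
tcp_rot: [[0.165, -0.986, 0.0], [-0.986, -0.165, -0.0], [0.0, -0.0, -1.0]]
force: [0.4, 0.5, -0.5]
opening: 0.004
```

>>> {"method": "play_rows", "body": {
  "series": [
    {"tx":0,"ty":0,"tz":-0.00125,"turn":0},
    {"tx":0,"ty":0,"tz":-0.00125,"turn":0},
    {"tx":0,"ty":0,"tz":0,"turn":0}
  ]
}}

```text
time_s: 7.6
position: [0.4624, -0.1184, 0.1034]
tcp_rot: [[0.165, -0.986, 0.0], [-0.986, -0.165, -0.0], [0.0, -0.0, -1.0]]
force: [0.0, 0.2, 3.3]
opening: 0.005
```

>>> {"method": "play_rows", "body": {
  "series": [
    {"tx":0,"ty":0,"tz":-0.00125,"turn":0},
    {"tx":0,"ty":0,"tz":0,"turn":0}
  ]
}}

```text
time_s: 7.8
position: [0.4624, -0.1185, 0.1024]
tcp_rot: [[0.165, -0.986, 0.0], [-0.986, -0.165, -0.0], [0.0, -0.0, -1.0]]
force: [-0.2, 0.1, 4.5]
opening: 0.007
```

>>> {"method": "play_rows", "body": {
  "series": [
    {"tx":0,"ty":0,"tz":-0.00125,"turn":0},
    {"tx":0,"ty":0,"tz":0,"turn":0}
  ]
}}

```text
time_s: 8.0
position: [0.4624, -0.1184, 0.1014]
tcp_rot: [[0.165, -0.986, 0.0], [-0.986, -0.165, -0.0], [0.0, -0.0, -1.0]]
force: [0.3, 0.3, 5.8]
opening: 0.006
```

```bash
python3 - <<'E'
from h import *
s=bot.read_state(); print(s["time_s"],s["position"].round(4),s["force"].round(2))
c=vision.capture("scene"); cv2.imwrite("pics/s9.png",cv2.resize(c["pixels"][130:230,160:290],None,fx=6,fy=6,interpolation=2))
print(bot.read_state()["force"])
E
```

```text
8.0 [ 0.4624 -0.1184  0.1014] [0.3  0.33 5.8 ]
[0.5665733  0.30093363 4.96064119]
```

View pics/s9.png

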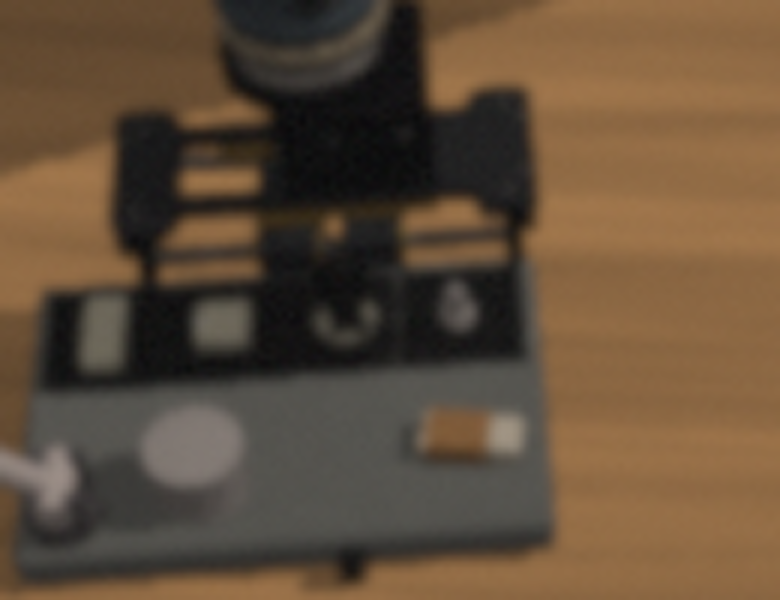

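The round key is down about 3.5 mm at about 5 N, and the force slope matches the spring. I'll release it and move to the long key.

>>> {"method": "play_rows", "body": {
  "series": [
    {"tx":0,"ty":0,"tz":0.01,"turn":0},
    {"tx":0,"ty":0,"tz":0.0275,"turn":0},
    {"tx":0.0056,"ty":-0.0362,"tz":0,"turn":0},
    {"tx":0.0056,"ty":-0.0362,"tz":0,"turn":0},
    {"tx":0.0056,"ty":-0.0362,"tz":0,"turn":0},
    {"tx":0.0056,"ty":-0.0362,"tz":0,"turn":0},
    {"tx":0,"ty":0,"tz":0,"turn":0},
    {"tx":0,"ty":0,"tz":0,"turn":0}
  ]
}}

```text
time_s: 8.85
position: [0.4798, -0.2344, 0.1312]
tcp_rot: [[0.164, -0.986, -0.001], [-0.986, -0.164, 0.001], [-0.001, 0.001, -1.0]]
force: [0.3, 0.2, 0.2]
opening: 0.003
```

```bash
python3 - <<'E'
from h import *
s=bot.read_state(); print(s["time_s"],s["position"].round(4),s["force"].round(2))
c=vision.capture("scene"); cv2.imwrite("pics/s10.png",cv2.resize(c["pixels"][130:230,140:270],None,fx=6,fy=6,interpolation=2))
print((proj(c,s["position"]+s["tcp_rot"][:,2]*bot.tips_ahead)-[140,130])*6)
E
```

```text
8.85 [ 0.4798 -0.2344  0.1312] [0.33 0.2  0.25]
[209.94539213 289.56865491]
```

View pics/s10.png

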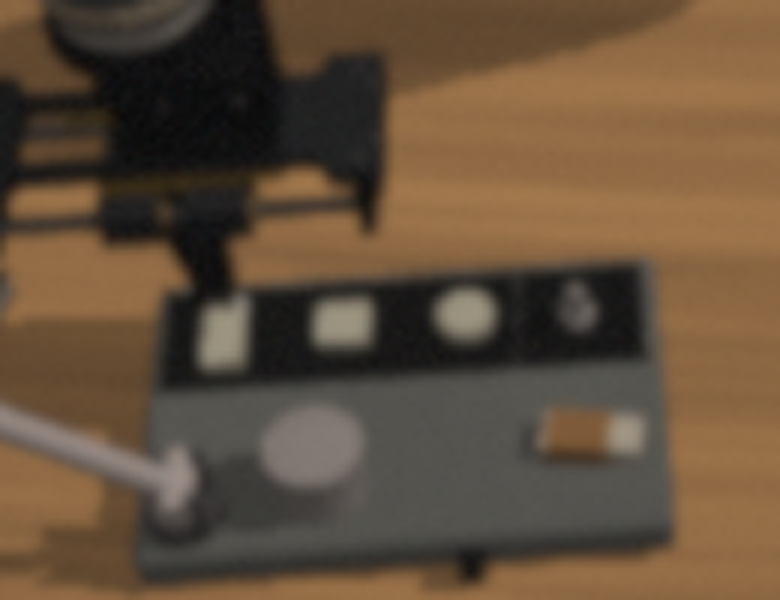

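The fingertips are over the long key: tip projection (210,290), key (223,333), consistent with straight descent. The round key is back up and the toggle still leans away.

>>> {"method": "play_rows", "body": {
  "series": [
    {"tx":0,"ty":0,"tz":-0.02,"turn":0},
    {"tx":0,"ty":0,"tz":-0.01,"turn":0},
    {"tx":0,"ty":0,"tz":-0.00125,"turn":0},
    {"tx":0,"ty":0,"tz":-0.00125,"turn":0},
    {"tx":0,"ty":0,"tz":-0.00125,"turn":0},
    {"tx":0,"ty":0,"tz":-0.00125,"turn":0},
    {"tx":0,"ty":0,"tz":0,"turn":0}
  ]
}}

```text
time_s: 9.6
position: [0.4802, -0.2338, 0.1036]
tcp_rot: [[0.165, -0.986, -0.0], [-0.986, -0.165, 0.001], [-0.001, 0.0, -1.0]]
force: [-0.4, 1.4, 2.3]
opening: 0.008
```

>>> {"method": "play_rows", "body": {
  "series": [
    {"tx":0,"ty":0,"tz":-0.00125,"turn":0},
    {"tx":0,"ty":0,"tz":0,"turn":0}
  ]
}}

```text
time_s: 9.8
position: [0.4802, -0.2339, 0.1025]
tcp_rot: [[0.165, -0.986, -0.0], [-0.986, -0.165, 0.001], [-0.001, 0.0, -1.0]]
force: [0.7, 2.6, 2.7]
opening: 0.005
```

>>> {"method": "play_rows", "body": {
  "series": [
    {"tx":0,"ty":0,"tz":-0.00125,"turn":0},
    {"tx":0,"ty":0,"tz":0,"turn":0}
  ]
}}

```text
time_s: 10.0
position: [0.4802, -0.2339, 0.1014]
tcp_rot: [[0.165, -0.986, -0.0], [-0.986, -0.165, 0.001], [-0.001, 0.0, -1.0]]
force: [-0.1, 4.3, 5.4]
opening: 0.007
```

```bash
python3 - <<'E'
from h import *
s=bot.read_state(); print(s["time_s"],s["position"].round(4),s["force"].round(2),s["moment"].round(2))
c=vision.capture("scene"); cv2.imwrite("pics/s11.png",cv2.resize(c["pixels"][130:230,140:270],None,fx=6,fy=6,interpolation=2))
print(bot.read_state()["force"])
E
```

```text
10.0 [ 0.4802 -0.2339  0.1014] [-0.13  4.33  5.4 ] [ 0.79 -0.02  0.01]
[0.48069635 4.21213778 4.92965656]
```

View pics/s11.png

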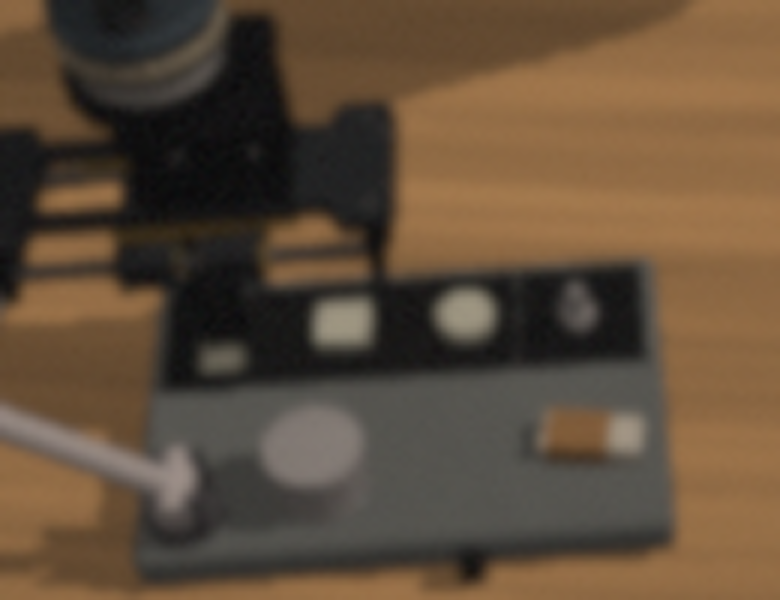

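The long key is down about 3.4 mm at about 5 N, with a sideways friction force of about 4 N. I'll release and retreat upward.

>>> {"method": "play_rows", "body": {
  "series": [
    {"tx":0,"ty":0,"tz":0.005,"turn":0},
    {"tx":0,"ty":0,"tz":0.02,"turn":0},
    {"tx":0,"ty":0,"tz":0.05,"turn":0},
    {"tx":-0.02,"ty":0,"tz":0.05,"turn":0},
    {"tx":-0.04,"ty":0,"tz":0.02,"turn":0},
    {"tx":0,"ty":0,"tz":0,"turn":0},
    {"tx":0,"ty":0,"tz":0,"turn":0}
  ]
}}

```text
time_s: 10.75
position: [0.4324, -0.2353, 0.2178]
tcp_rot: [[0.164, -0.986, 0.002], [-0.986, -0.164, -0.002], [0.003, -0.001, -1.0]]
force: [-0.2, -0.8, 0.1]
opening: 0.007
```

```bash
python3 fit.py | tail -9; python3 - <<'E'
from h import *
s=bot.read_state(); print(s["time_s"],s["position"].round(4),s["force"].round(2))
c=vision.capture("wrist"); cv2.imwrite("pics/w12.png",c["pixels"])
c=vision.capture("scene"); cv2.imwrite("pics/s12.png",cv2.resize(c["pixels"][130:230,140:270],None,fx=6,fy=6,interpolation=2))
E
```

```text
[0] [ 0.5117 -0.1384] 11.34 [ 0.05  0.25 -0.17 -0.5   0.11  0.25]
[1] [ 0.5114 -0.1396] 9.11 [ 0.01  0.03  0.03 -0.06 -0.04  0.03]
[0, 1] [ 0.5116 -0.1388] 10.39 [-0.08  0.19 -0.24 -0.27  0.11  0.76 -0.06 -0.07 -0.05  0.18 -0.14  0.61]
[[ 0.4619 -0.1174  0.035 ]
 [ 0.4727 -0.1764  0.035 ]
 [ 0.4832 -0.2335  0.035 ]
 [ 0.452  -0.0633  0.03  ]
 [ 0.4388 -0.0657  0.06  ]
 [ 0.7567 -0.4111  0.31  ]]
10.85 [ 0.4329 -0.2349  0.2169] [-0.83  0.06  0.15]
```

View pics/w12.png

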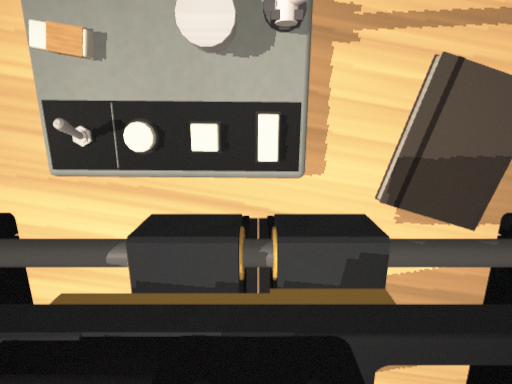

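View pics/s12.png

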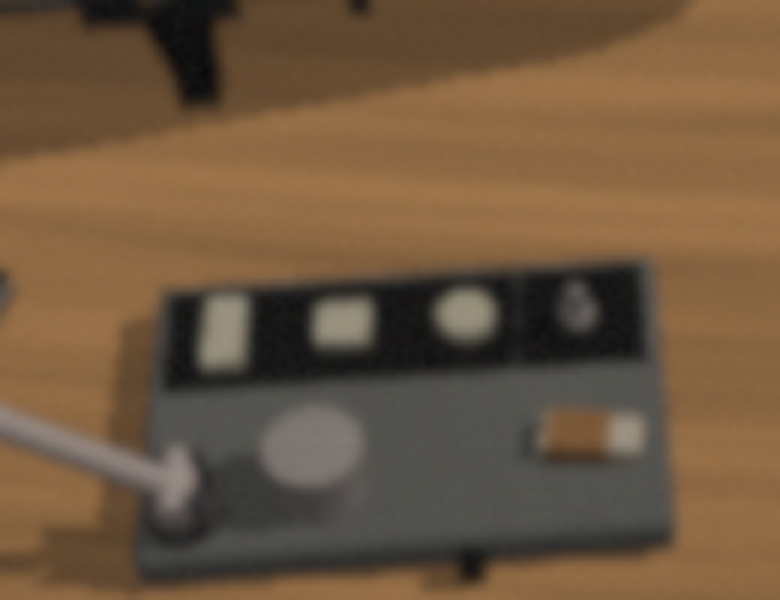

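Everything looks in place: toggle leaning away, all three keys up, and lamp, tin, eraser and notebook unmoved. Handing in.

```bash
python3 -c "
from rig import bot
print(bot.hand_in())"
```

```text
the job is handed in; nothing more can be done
None
```

I set the lamp and handed the job in about 11 s into the 40 s allowed; no verdict was reported.

- **Toggle:** I pushed it over with the shut fingertips until the force rose from about 1.4 N to 7 N, where the end stop should be. The wrist picture puts it at about 0.80–0.84 rad (on counts above 0.70), and it still leaned away in the last pictures.
- **Round key:** I tapped it about 3.5 mm down at 5–6 N, and it sprang back.
- **Long key:** I tapped it about 3.4 mm down at about 5 N, and it sprang back. There was an unexpected sideways force of about 4 N during this tap, probably friction. It caused no visible shift of the lamp.
- **Last checks:** After retreating, all three keys looked up. The square key was never touched, and the tin and eraser showed no movement.
- **Lamp position:** The final fit put the lamp within about 2 mm of its start. The yaw estimates varied (8.6–9.9° before, 10.4° after), which I put down to noise in the fit because the before and after pictures match.
- **Not checked:** I did not measure the notebook or the cartridges again. The arm never went near the organizer.

The first two move calls were refused for missing numbers in their rows, and nothing moved.

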